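Hook the trapped punch out of its channel

ROBOT

A 6-joint arm with a two-finger parallel gripper is mounted at the origin on a cart in front of the work surface, level with it; the furniture and walls round the work are solid. World frame = base frame: x ahead of the robot, y to its left, z up, the work surface at z = 0. Lengths are in mm, angles in degrees, forces in N, time in s.
With the tool pointing down it reaches from about 350 to 850 mm from the base axis. Payload 8.1 kg.
Tool frame: the origin (TCP) lies at the very end of the fingers, on their centre line; the grasp point (between the pads) lies 19 mm behind it; z points along the fingers, y is the direction in which the jaws open and shut (so a half turn about z gives the same grasp; the last joint's range is limited). The gripper opens to 85 mm and grips with 20 to 120 N. Pads are 22 mm wide; open, the fingers measure 114 mm over their backs; the gripper's body (76 mm by 85 mm) begins 54 mm behind the grasp point. The pads swing forward as they close: fully open they stand 13 mm farther back than shut.
Start: joints at [-72.216, 7.471, 85.268, -0, 87.261, -4.893], TCP at [231.348, -553.609, 231.292] pointing down, gripper open.
Joint ranges: [-169.43, 169.43], [-51.17, 129.36], [1.28, 143.12], [-76.62, 256.62], [0, 156.53], [-152.29, 152.29]. Speed limits (degrees/s): [136.94, 136.94, 159.86, 180, 180, 180].

INTERFACE

Orientations are given as [roll, pitch, yaw] about the fixed x, y, z axes, in that order (R = Rz(yaw) Ry(pitch) Rx(roll)).
In Python, from bench import r gives the robot as it stands.
- The arm moves only by the shell command python3 -m jog 'ROWS' [OPENING] [FORCE]. ROWS is JSON, a list of rows, each a list of 6 numbers: the shift along the tool's x, y, z normalised to -1 to 1, where 1 is 0.25 m, then the turn, a rotation vector about the tool's x, y, z normalised to -1 to 1, where 1 is pi rad. In form: [[x, y, z, ax, ay, az], ...]. A call has 1 to 10 rows; each row is the pose to reach, as a shift and turn from the pose commanded when the call began, along the tool's axes at that moment, turning the shorter way round; what a row does not reach only later rows make up. A row lasts 1/10 s, in which the tool goes at most 50 mm and 8.59 degrees, less where a joint would pass 70% of its speed; a pose out of reach is approached as far as the arm can. A call with a number of a shift or a turn outside -1 to 1 is refused whole. A call with a gripper value outside its range is refused whole. OPENING is the opening, from 0 (shut) to 1 (fully open), set as the call begins (- or left out, the last holds). The fingers move at their own pace and stop on an object; FORCE is the grip in N (left out, the last holds). Time passes only in rows, so rows that repeat a pose let the fingers close. It gives the time, the measured TCP pose, the force and the opening at its end, in the units of the state.
- r.sense(): the state, without advancing time (a new reading comes with each control period).
- r.snapshot(name): name is "side" or "top"; returns a dict with "pixels" (384x512x3 uint8, red, green, blue), "intrinsics" (3x3 intrinsics, pixels), "dist" ([k1, k2, p1, p2, k3] as OpenCV has them; the pictures are not rectified), "extrinsics" (4x4, takes a point from camera to world coordinates). Camera axes: x right, y down, z forward; pixel columns grow to the right and rows downward; lengths in mm; the calibration is good to about 2 mm. A picture is of the moment at which its call begins. There is no depth.
- r.hand_in(): hands the job in, once; it reports no verdict.
The state is a dict: "time": time; "joint_pos": joint angles; "qd": joint speeds; "joint_efforts": joint torques, N m; "tool_pos": TCP position; "tcp_rot": TCP orientation; "ft_force": force on the tool from outside, world axes, zero at the start; "wrist_torque": the same for the moment, N m; "finger_gap": finger opening in mm.
Only numpy, scipy, OpenCV 4.12 (cv2) and the standard library are available. Lean on these libraries where they do the work, as an engineer would, in place of code of your own. Each camera call takes 0.05 s, during which the arm holds its last target.

TASK

A steel dapping punch has slid deep into one of the two narrow channels of the wooden rack, where fingers do not fit. Take the hooked pick from its stand, reach its tip down into the channel behind the punch and drag the punch out through the channel's open end until all of it lies on the rack's open tray, without touching the punch with the fingers. Then put the pick back on its stand as it was, and leave the pencil in the other channel, the steel block and the doming block where they are.

Things in the scene. Friction and masses are not known exactly. Their poses are not given: they have to be found in the camera images.
- rack: Low fixed wooden rack, 30 mm high, 82 wide (y). Origin: underside, midway between the two channel mouths; +x into the channels, -x out over the open tray. On a 6 mm base board two channels, open at the top, run from x = 0 (open end) to a back wall at x = 140 mm, centred at y = +16 and -16 mm, each 18 mm wide, walls up to z = 30 mm. One holds the punch, the other the pencil; which varies.
- stand: Fixed wooden stand of the pick. Origin: underside, straight below the resting handle's middle; +x is the way the resting pick points. Base 50 mm wide, x -60 to 90 mm. Rear post at x = -50 to -38, 78 mm high, 48 wide, with a notch 24 mm wide, floor at z = 56 mm, for the handle; front post at x = 73 to 83, 74 mm high, 36 wide, notch 12 mm wide, floor at z = 61 mm, for the rod.
- hook: Hooked pick, 90 g: square wooden handle 110 x 18 x 18 mm, then a steel rod 8 mm thick on the same axis, its end turned down. Origin: middle of the handle, on its axis; +x toward the tip, z up at rest. The turned-down tip, 8 mm thick, is at x = 150 mm and ends 45 mm below the axis. At rest it is level, axis 65 mm above the bench, axes parallel to the stand's.
- punch: Dark steel dapping punch, a rod 68 mm long and up to 13 mm thick with a ball-like head, 35 g (+-40 %), lying lengthwise in one channel of the rack. Origin: middle of its length, at its underside; its length is its y axis. At least 30 mm of empty channel lies between it and the back wall; it slides freely.
- pencil: Pencil 123 mm long, 7 mm thick, lying in the other channel. Origin: middle of its length, at its underside; its length is its y axis.
- steel_block: Loose polished steel block 64 x 64 x 20 mm on the bench, a bystander. Origin: centre of its underside.
- doming_block: Loose steel cube 42 mm with round hollows, on the bench, a bystander. Origin: centre of its underside.
- tray (a point): Middle of the rack's open tray, on its floor (6 mm above the bench, axes as the rack's): rack x = -55 mm. The tray spans rack x = 0 to -110 mm and is 74 mm wide inside, with a 5 mm high lip on its three sides away from the channels.
- hook_tip (a point): Lower end of the pick's turned-down tip: 150 mm ahead of and 45 mm below the handle's middle.

How it is judged:
By the outcome, as a careful person would: the job done as asked, in the order asked, and still so for the second after the job is handed in, with the robot touching nothing.
It also fails if it takes over 45 s, if anything falls off the work surface, if the arm or the gripper's body presses on something with over 40 N, if the wrist force passes 120 N, or if a joint passes its speed limit or range.

## Working session

There is one attempt and no reset: what is moved stays moved. The work goes in short steps, Python scripts to look and compute and a shell command to move; the robot and the scene stay as the last step left them, time stands still between calls to the robot, and variables do not carry over. Pictures are saved under pics/ and viewed, and the job is handed in when it is done.

```bash
ls; mkdir -p pics; python3 - <<'E'
from bench import r
import cv2,json,numpy as np
print(r.sense())
for n in("side","top"):
    s=r.snapshot(n)
    cv2.imwrite(f"pics/{n}0.png",s["pixels"][:,:,::-1])
    print(n,s["intrinsics"],s["dist"],s["extrinsics"])
E
```

```text
pics
{'time': 0.0, 'joint_pos': array([-7.22161439e+01,  7.51404522e+00,  8.53288901e+01, -2.43864639e-04,
        8.72618778e+01, -4.89153453e+00]), 'qd': array([ 0.01091493,  0.10588883, -0.0289693 , -0.14623917, -0.03789203,
       -0.0302705 ]), 'joint_efforts': array([-2.38978319e-03, -5.69384122e+01, -5.00565612e+01, -6.96910447e-04,
        1.43995770e-02, -5.93143727e-05]), 'tool_pos': array([ 231.17228389, -553.08591291,  230.25924517]), 'tcp_rot': array([-1.79895548e+02, -8.69469632e-03,  2.26753946e+01]), 'ft_force': array([ 0.44138542, -0.0855969 , -0.09812353]), 'wrist_torque': array([ 0.00110925,  0.02865159, -0.00661272]), 'finger_gap': 85.16577766569536}
side [[353.29927468   0.         251.9607209 ]
 [  0.         353.29927468 193.01019923]
 [  0.           0.           1.        ]] [-0.08491171  0.          0.          0.          0.        ] [[-9.71984973e-01 -1.27510035e-01  1.97449747e-01  3.70811426e+02]
 [-2.34405843e-01  4.64056258e-01 -8.54228125e-01  5.57108334e+02]
 [ 1.72948673e-02 -8.76580276e-01 -4.80944807e-01  4.89216230e+02]
 [ 0.00000000e+00  0.00000000e+00  0.00000000e+00  1.00000000e+00]]
top [[363.18572311   0.         253.80459862]
 [  0.         363.18572311 196.03047208]
 [  0.           0.           1.        ]] [0.03976838 0.         0.         0.         0.        ] [[-7.05422549e-03 -9.99426801e-01  3.31105393e-02  4.79666971e+02]
 [-9.99935058e-01  6.75369434e-03 -9.17968289e-03 -1.61562048e+02]
 [ 8.95080264e-03 -3.31731446e-02 -9.99409538e-01  9.94395554e+02]
 [ 0.00000000e+00  0.00000000e+00  0.00000000e+00  1.00000000e+00]]
```

View pics/top0.png

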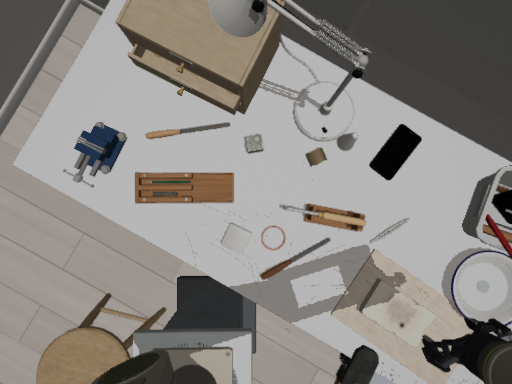

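View pics/side0.png

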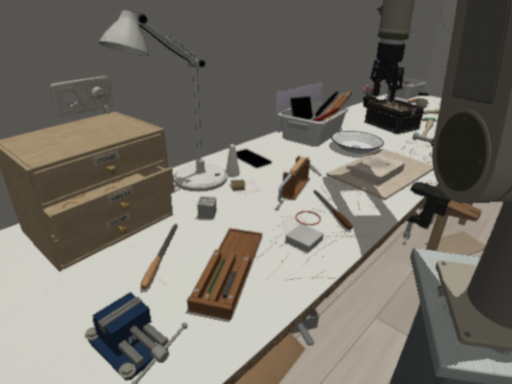

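```bash
python3 - <<'E'
import cv2
t=cv2.imread("pics/top0.png");s=cv2.imread("pics/side0.png")
cv2.imwrite("pics/t_rack.png",cv2.resize(t[160:215,125:245],None,fx=6.5,fy=6.5,interpolation=cv2.INTER_CUBIC))
cv2.imwrite("pics/t_stand.png",cv2.resize(t[190:245,270:380],None,fx=7,fy=7,interpolation=cv2.INTER_CUBIC))
cv2.imwrite("pics/s_rack.png",cv2.resize(s[220:325,180:270],None,fx=5.5,fy=5.5,interpolation=cv2.INTER_CUBIC))
cv2.imwrite("pics/s_stand.png",cv2.resize(s[145:220,265:345],None,fx=7,fy=7,interpolation=cv2.INTER_CUBIC))
E
```

```text
(no output)
```

View pics/t_rack.png

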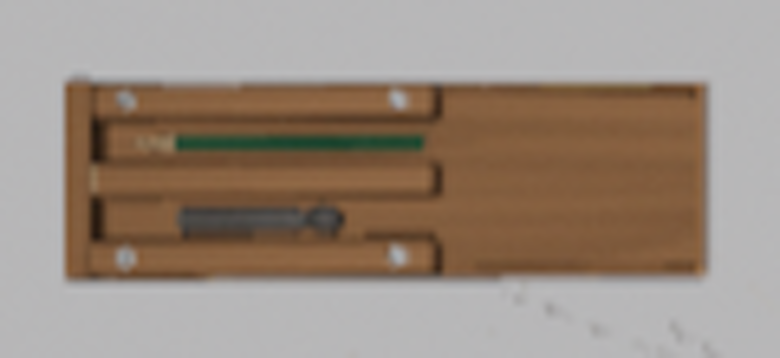

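View pics/t_stand.png

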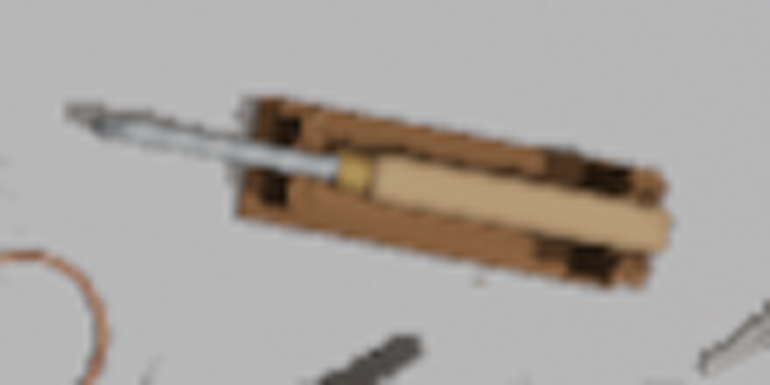

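View pics/s_rack.png

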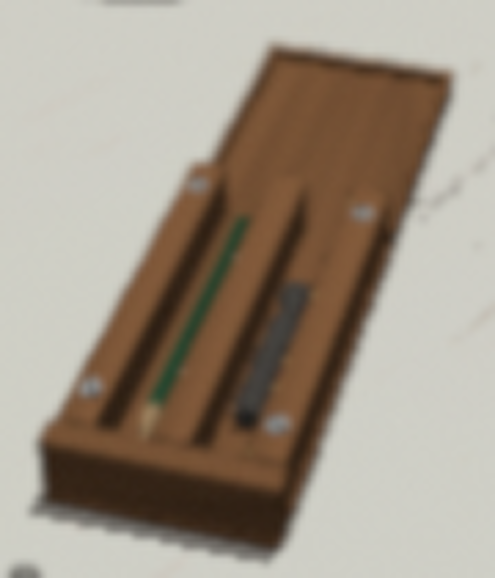

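View pics/s_stand.png

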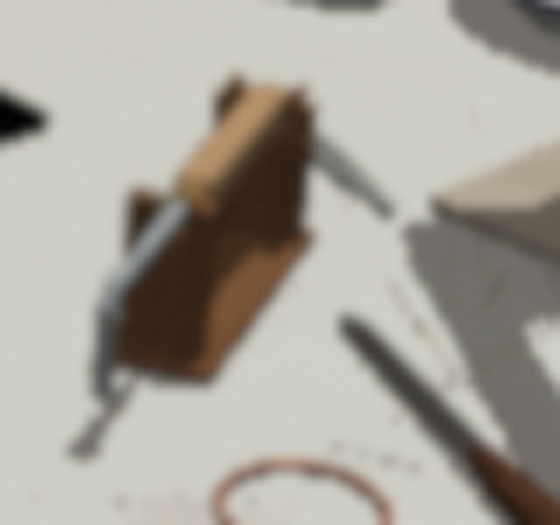

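```bash
cat > h.py <<'E'
import numpy as np, cv2
from bench import r
from scipy.optimize import least_squares
C={}
def cam(n):
    if n not in C:
        import pickle,os
        if not os.path.exists("cam.pkl"):
            d={m:{k:v for k,v in r.snapshot(m).items() if k!="pixels"} for m in("top","side")}
            pickle.dump(d,open("cam.pkl","wb"))
        C.update(pickle.load(open("cam.pkl","rb")))
    return C[n]
def proj(n,P):
    c=cam(n);E=np.linalg.inv(np.array(c["extrinsics"]))
    rv=cv2.Rodrigues(E[:3,:3])[0]
    return cv2.projectPoints(np.array(P,float).reshape(-1,3),rv,E[:3,3],np.array(c["intrinsics"]),np.array(c["dist"]))[0][:,0]
def ray(n,uv,z):
    c=cam(n);E=np.array(c["extrinsics"])
    p=cv2.undistortPoints(np.array([[uv]],float),np.array(c["intrinsics"]),np.array(c["dist"]))[0,0]
    d=E[:3,:3]@np.array([p[0],p[1],1]);o=E[:3,3]
    return o+d*(z-o[2])/d[2]
def uncrop(p,f,off): return [(p[0]+.5)/f-.5+off[0],(p[1]+.5)/f-.5+off[1]]
def T(pose,P):
    x,y,a=pose;a=np.radians(a);P=np.array(P,float)
    return np.c_[x+np.cos(a)*P[:,0]-np.sin(a)*P[:,1],y+np.sin(a)*P[:,0]+np.cos(a)*P[:,1],P[:,2]]
def fit(obs,p0):
    def f(p): return np.concatenate([(proj(n,T(p,[P]))[0]-uv) for n,P,uv in obs])
    s=least_squares(f,p0,x_scale=[1,1,.1],loss="soft_l1")
    return s.x,f(s.x).reshape(-1,2)
E
python3 - <<'E'
from h import *
np.set_printoptions(suppress=True,precision=2)
tr=lambda *p:uncrop(p,6.5,(125,160)); ts=lambda *p:uncrop(p,7,(270,190))
sr=lambda *p:uncrop(p,5.5,(180,220)); ss=lambda *p:uncrop(p,7,(265,145))
rt=[("top",(0,25,30),tr(436,239)),("top",(0,7,30),tr(436,195)),("top",(0,-7,30),tr(436,163)),("top",(0,-25,30),tr(436,119)),
("top",(140,25,30),tr(93,239)),("top",(140,-25,30),tr(93,119)),("top",(-112,41,11),tr(706,275)),("top",(-112,-41,11),tr(706,84))]
rs=[("side",(0,-25,30),sr(215,168)),("side",(0,-7,30),sr(275,178)),("side",(0,7,30),sr(302,182)),("side",(0,25,30),sr(350,192)),("side",(140,-25,30),sr(100,427)),("side",(140,25,30),sr(250,455)),("side",(-112,-41,11),sr(272,47)),("side",(-112,41,11),sr(453,74))]
for o in(rt,rs,rt+rs):
    p,e=fit(o,[480,60,90]);print("rack",p,"\n",e.T)
P=p
for n,f,a in(("top",tr,[(178,218),(343,218)]),("side",sr,[(245,420),(297,285)])):
    for q in a:
        w=ray(n,f(*q),6+6.5);c,s=np.cos(np.radians(P[2])),np.sin(np.radians(P[2]));d=w[:2]-P[:2]
        print("punch end",n,w,"rack",c*d[0]+s*d[1],-s*d[0]+c*d[1])
ht=[("top",(-55,-9,74),ts(670,207)),("top",(-55,9,74),ts(662,250)),("top",(55,-9,74),ts(378,156)),("top",(55,9,74),ts(370,199)),("top",(154,0,65),ts(88,114)),("top",(150,0,20),ts(75,108)),("top",(100,0,69),ts(225,143))]
hs=[("side",(-55,-9,74),ss(248,88)),("side",(-55,9,74),ss(297,92)),("side",(154,0,68),ss(112,295)),("side",(150,0,20),ss(102,392))]
for o in(ht,hs,ht+hs):
    p,e=fit(o,[400,-370,80]);print("hook",p,"\n",e.T)
E
```

```text
rack [536.63  -5.54  89.83] 
 [[-0.1  -0.09 -0.08 -0.07 -0.64 -0.53  1.01  0.93]
 [ 0.1   0.08 -0.27 -0.27  0.3  -0.14  0.53 -0.3 ]]
rack [539.2   -0.3   90.86] 
 [[ 1.96 -0.65  0.96  0.69 -0.49 -0.45 -0.81 -0.05]
 [ 0.1  -0.4  -0.1  -0.59  0.83  0.91 -0.83 -0.9 ]]
rack [538.22  -2.92  90.38] 
 [[-1.   -1.06 -1.1  -1.16 -1.55 -1.63  0.18 -0.19  2.82  0.18  1.76  1.44
  -0.02 -0.14  0.32  0.95]
 [-0.49 -0.51 -0.86 -0.86  0.22 -0.23 -0.44 -1.27 -0.63 -1.1  -0.77 -1.22
  -0.32 -0.11 -1.39 -1.31]]
punch end top [521.9 103.4  12.5] rack 106.4252463507772 15.613247681048673
punch end top [521.45  35.5   12.5 ] rack 38.5301865198325 16.508317990305134
punch end side [523.64 106.44  12.5 ] rack 109.45397142153485 13.849426291596878
punch end side [525.53  37.23  12.5 ] rack 40.232179840979434 12.423833304602386
hook [ 452.78 -395.01   78.12] 
 [[-0.28 -0.48 -1.36 -1.58  0.73  2.55  2.08]
 [-0.18  0.67 -1.59 -0.76  0.12  1.38  0.2 ]]
hook [ 453.8  -393.66   79.44] 
 [[ 0.87 -0.45 -0.6   0.35]
 [-1.32 -0.85  0.11  1.68]]
hook [ 453.13 -394.9    78.66] 
 [[-0.32 -0.45 -1.47 -1.63  0.58  2.41  1.97  1.38  0.04 -1.02 -0.05]
 [-0.53  0.34 -1.54 -0.69  0.54  1.75  0.42 -1.42 -0.93 -0.25  1.31]]
```

```bash
cat > ov.py <<'E'
from h import *
def box(x0,x1,y0,y1,z0,z1):
    c=np.array([[x,y,z] for x in(x0,x1) for y in(y0,y1) for z in(z0,z1)],float)
    return [(c[i],c[j]) for i in range(8) for j in range(i+1,8) if (c[i]!=c[j]).sum()==1]
HOOK=box(-55,55,-9,9,56,74)+box(55,154,-4,4,61,69)+box(146,154,-4,4,20,61)
STAND=box(-50,-38,-24,24,0,78)+box(73,83,-18,18,0,74)+box(-60,90,-25,25,0,0)
RACK=box(0,140,-25,-7,6,30)+box(0,140,7,25,6,30)+box(-110,0,-37,37,6,6)
def draw(n,img,edges,pose,roi,f,name,col=(0,0,255)):
    x0,y0,x1,y1=roi
    o=cv2.resize(img[y0:y1,x0:x1],None,fx=f,fy=f,interpolation=cv2.INTER_CUBIC)
    o2=o.copy()
    for es,po,c in zip(edges,pose,[(0,0,255),(255,0,0),(0,200,0)]):
        for a,b in es:
            q=(proj(n,T(po,[a,b]))-[x0,y0]+.5)*f-.5
            cv2.line(o,tuple(int(v) for v in q[0].round()),tuple(int(v) for v in q[1].round()),c,1,cv2.LINE_AA)
    cv2.imwrite(name,o)
E
python3 - <<'E'
from ov import *
t=cv2.imread("pics/top0.png");s=cv2.imread("pics/side0.png")
p=[453,-395,78.3]
draw("top",t,[HOOK,STAND],[p,p],(270,190,380,245),7,"pics/ov1.png")
draw("side",s,[HOOK,STAND],[p,p],(265,145,345,220),7,"pics/ov2.png")
draw("top",t,[RACK],[[537,-5.5,89.83]],(125,160,245,215),6.5,"pics/ov3.png")
E
```

```text
(no output)
```

View pics/ov1.png

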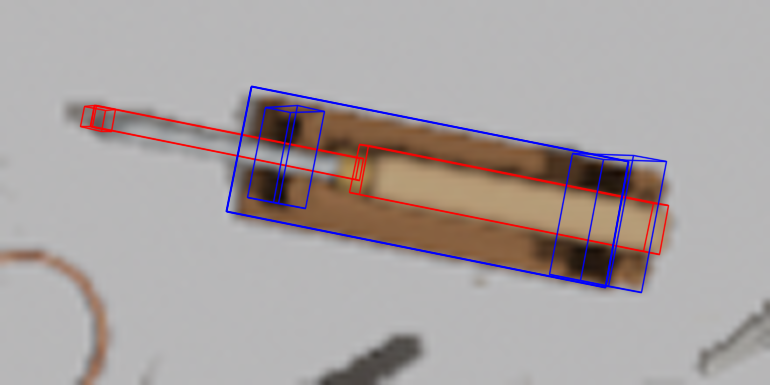

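View pics/ov2.png

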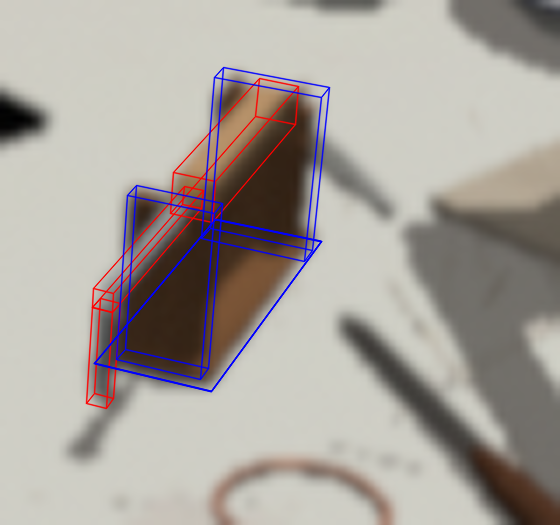

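View pics/ov3.png

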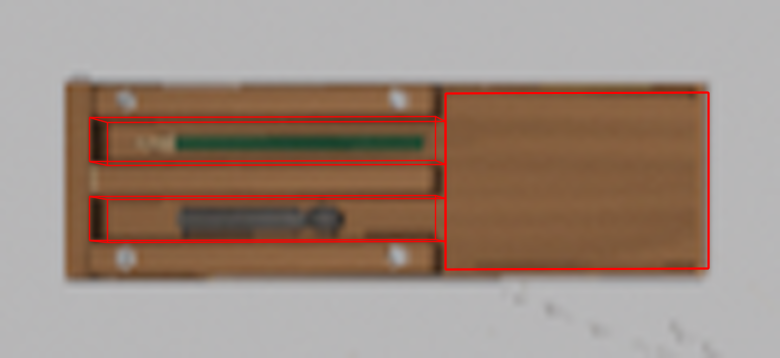

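```bash
cat > plan.py <<'E'
# usage: plan.py x0 y0 z0 yaw0  x y z yaw   -> normalised row (tool assumed pointing straight down)
import sys,numpy as np
a=list(map(float,sys.argv[1:]));s,t=np.array(a[:4]),np.array(a[4:])
y=np.radians(s[3]);d=t-s
print(np.round([(d[0]*np.cos(y)+d[1]*np.sin(y))/250,(d[0]*np.sin(y)-d[1]*np.cos(y))/250,-d[2]/250,0,0,-d[3]/180],4))
E
python3 plan.py 231.348 -553.609 231.292 22.677 440 -415 140 79
python3 -c "
from bench import r
for i in range(3):
  s=r.sense();print(s['time'],s['tool_pos'],s['tcp_rot'])"
```

```text
[ 0.9838 -0.1898  0.3652  0.      0.     -0.3129]
0.2 [ 231.23030592 -553.27242922  230.60945186] [-1.79931659e+02 -4.84620384e-03  2.26763538e+01]
0.2 [ 231.23030592 -553.27242922  230.60945186] [-1.79931659e+02 -4.84620384e-03  2.26763538e+01]
0.2 [ 231.23030592 -553.27242922  230.60945186] [-1.79931659e+02 -4.84620384e-03  2.26763538e+01]
```

```bash
python3 -m jog '[[0.984,-0.19,0.365,0,0,-0.313],[0.984,-0.19,0.365,0,0,-0.313],[0.984,-0.19,0.365,0,0,-0.313],[0.984,-0.19,0.365,0,0,-0.313],[0.984,-0.19,0.365,0,0,-0.313],[0.984,-0.19,0.365,0,0,-0.313],[0.984,-0.19,0.365,0,0,-0.313],[0.984,-0.19,0.365,0,0,-0.313],[0.984,-0.19,0.365,0,0,-0.313],[0.984,-0.19,0.365,0,0,-0.313]]' 1 60
python3 - <<'E'
from h import *
for n in("side","top"): cv2.imwrite(f"pics/{n}1.png",r.snapshot(n)["pixels"][:,:,::-1])
s=r.sense();print(s['time'],s['tool_pos'],s['tcp_rot'],s['ft_force'])
E
```

```text
time: 1.2
tool_pos: [439.7, -415.5, 140.4]
tcp_rot: [180.0, 0.0, 78.8]
ft_force: [-0.6, -0.0, 0.0]
finger_gap: 85.3
1.3 [ 439.64856262 -415.51968908  140.34706231] [1.79977926e+02 1.81117248e-02 7.88846042e+01] [ 0.06358276  0.51856051 -0.88250568]
```

View pics/side1.png

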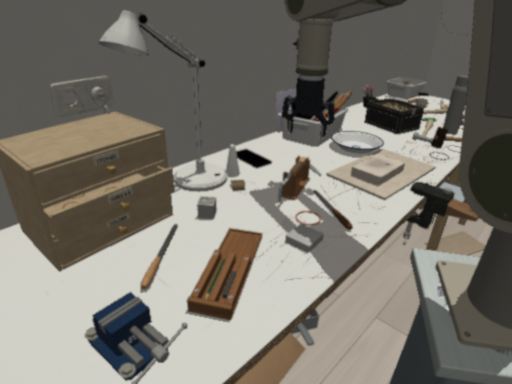

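View pics/top1.png

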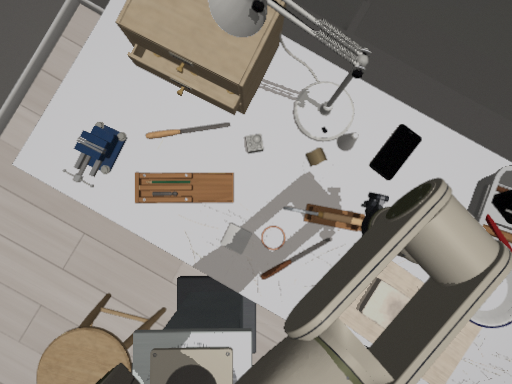

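```bash
python3 - <<'E'
from ov import *
# TCP & fingers: tool x along yaw; fingers at lateral +-42
F=box(-11,11,-57,-42,140,180)+box(-11,11,42,57,140,180)
for n,roi,f in(("top",(330,170,430,250),7),("side",(265,70,365,150),7)):
    draw(n,cv2.imread(f"pics/{n}1.png"),[F],[[439.65,-415.5,78.9]],roi,f,f"pics/ovf_{n}.png")
E
```

```text
(no output)
```

View pics/ovf_top.png

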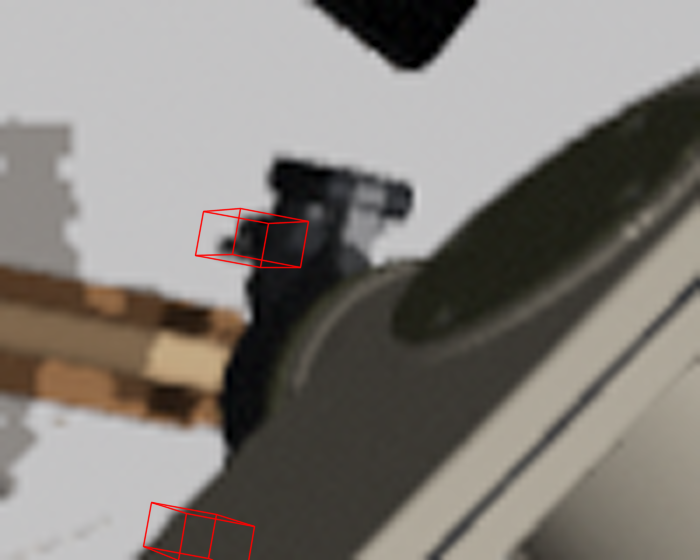

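View pics/ovf_side.png

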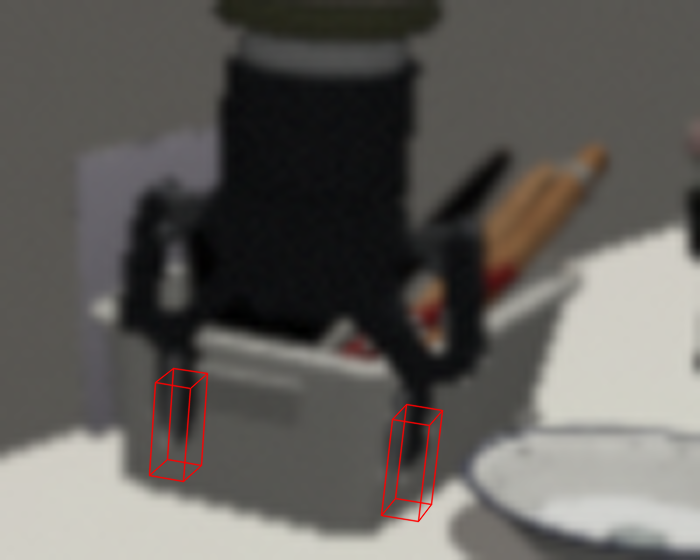

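```bash
python3 plan.py 439.7 -415.3 140 78.95  452.2 -395.5 140 79;python3 plan.py 439.7 -415.3 140 78.95  452.2 -395.5 46 79
```

```text
[ 0.0873  0.0339 -0.      0.      0.     -0.0003]
[ 8.73e-02  3.39e-02  3.76e-01  0.00e+00  0.00e+00 -3.00e-04]
```

```bash
python3 -m jog '[[0.087,0.034,0,0,0,0],[0.087,0.034,0.1,0,0,0],[0.087,0.034,0.2,0,0,0],[0.087,0.034,0.3,0,0,0],[0.087,0.034,0.376,0,0,0],[0.087,0.034,0.376,0,0,0]]' 1 60
python3 - <<'E'
from h import *
for n in("side",): cv2.imwrite(f"pics/{n}2.png",cv2.resize(r.snapshot(n)["pixels"][60:220,240:360,::-1],None,fx=5,fy=3.75*4/3,interpolation=2)[:600])
cv2.imwrite(f"pics/side2.png",cv2.resize(r.snapshot("side")["pixels"][110:220,245:365,::-1],None,fx=5,fy=5,interpolation=2))
cv2.imwrite(f"pics/top2.png",cv2.resize(r.snapshot("top")["pixels"][170:260,270:390,::-1],None,fx=6,fy=6,interpolation=2))
E
```

```text
time: 1.9
tool_pos: [450.3, -393.6, 42.7]
tcp_rot: [-179.7, -0.2, 78.9]
ft_force: [-0.4, 0.0, -0.6]
finger_gap: 85.4
```

View pics/side2.png

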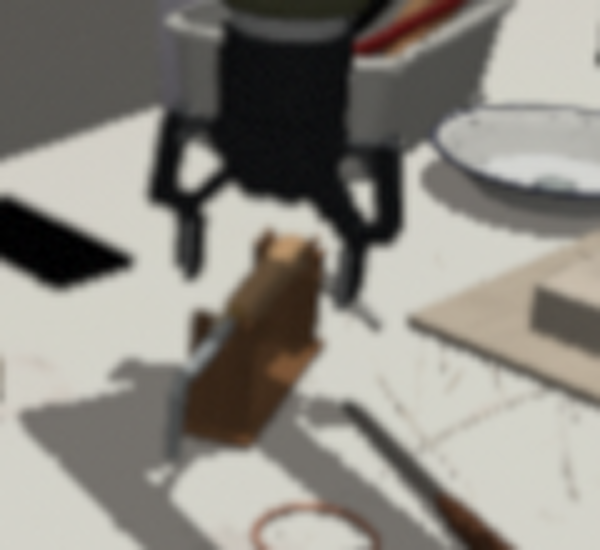

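View pics/top2.png

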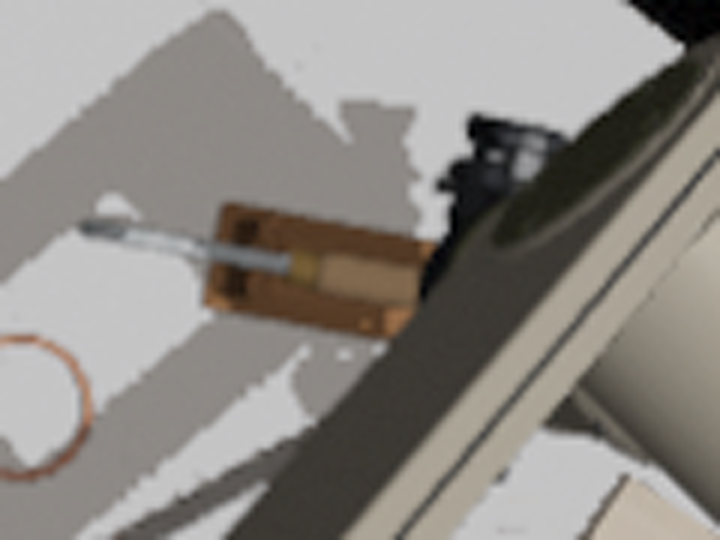

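```bash
python3 -c "
from bench import r
s=r.sense();print(s['time'],s['tool_pos'],s['tcp_rot'],s['ft_force'])"
python3 -m jog '[[0,0,0,0,0,0],[0,0,0,0,0,0],[0,0,0,0,0,0],[0,0,0,0,0,0],[0,0,0,0,0,0],[0,0,0,0,0,0],[0,0,0,0,0,0],[0,0,0,0,0,0]]' 0 70
```

```text
2.05 [ 452.90405664 -396.01882956   47.36256169] [1.79926061e+02 5.17415557e-02 7.89718130e+01] [-0.09025046 -1.02372883 -0.44045309]
time: 2.85
tool_pos: [452.5, -395.3, 46.4]
tcp_rot: [-180.0, 0.0, 79.0]
ft_force: [-3.5, 2.2, 5.4]
finger_gap: 17.1
```

```bash
python3 -m jog '[[0,0,-0.08,0,0,0],[0,0,-0.16,0,0,0],[0,0,-0.25,0,0,0],[0,0,-0.4,0,0,0],[0,0,-0.4,0,0,0],[0,0,-0.4,0,0,0]]'
python3 - <<'E'
from h import *
cv2.imwrite(f"pics/side3.png",cv2.resize(r.snapshot("side")["pixels"][60:220,225:365,::-1],None,fx=3.7,fy=3.7,interpolation=2))
s=r.sense();print(s['time'],s['tool_pos'],s['tcp_rot'],s['ft_force'],s['wrist_torque'],s['finger_gap'])
E
python3 plan.py 452.5 -395.2 146 79.02 521 -170 130 89.83
```

```text
time: 3.45
tool_pos: [453.2, -395.8, 147.2]
tcp_rot: [179.9, 0.1, 79.0]
ft_force: [-0.9, 0.1, -1.3]
finger_gap: 16.5
3.5 [ 452.40489349 -395.03292884  145.49529266] [-1.79986756e+02 -1.12965058e-02  7.90227504e+01] [-0.1086331  -0.27920265 -1.89742002] [-0.07556195  0.00837233 -0.04603979] 16.679270630766354
[ 0.9365  0.0974  0.064   0.      0.     -0.0601]
```

View pics/side3.png

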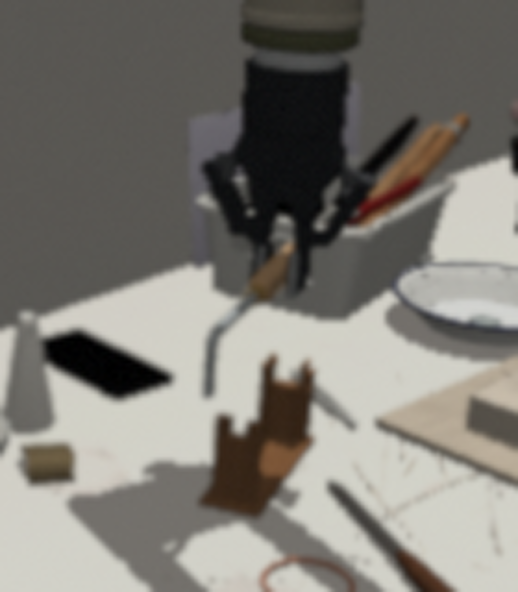

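```bash
python3 -m jog '[[0.15,0.016,0.01,0,0,-0.01],[0.32,0.033,0.02,0,0,-0.02],[0.5,0.05,0.03,0,0,-0.03],[0.68,0.07,0.05,0,0,-0.045],[0.82,0.085,0.064,0,0,-0.06],[0.936,0.097,0.064,0,0,-0.06],[0.936,0.097,0.064,0,0,-0.06]]'
python3 - <<'E'
import numpy as np
y=np.radians(79.02);a,b=.936*250,.097*250
print(452.5+a*np.cos(y)+b*np.sin(y),-395.2+a*np.sin(y)-b*np.cos(y),146-16,79.02+10.8)
E
```

```text
time: 4.2
tool_pos: [520.4, -166.1, 127.7]
tcp_rot: [-179.8, -0.2, 90.0]
ft_force: [-0.0, 0.4, -1.6]
finger_gap: 16.6
520.8751944253487 -170.10247605249901 130 89.82
```

```bash
python3 -m jog '[[0.15,0,0,0,0,0],[0.3,0,0.05,0,0,0],[0.45,0,0.1,0,0,0],[0.558,0,0.176,0,0,0],[0.558,0,0.176,0,0,0],[0.558,0,0.176,0,0,0],[0.558,0,0.176,0,0,0]]'
python3 - <<'E'
from h import *
s=r.sense();print(s['time'],s['tool_pos'],s['tcp_rot'],s['ft_force'],s['wrist_torque'],s['finger_gap'])
for n in("side","top"): cv2.imwrite(f"pics/{n}4.png",r.snapshot(n)["pixels"][:,:,::-1])
from ov import *
s=r.sense();print(s['time'],s['tool_pos'],s['tcp_rot'])
dz=s['tool_pos'][2]-46
H=[(a+[0,0,dz],b+[0,0,dz]) for a,b in HOOK]
p=[s['tool_pos'][0],s['tool_pos'][1],s['tcp_rot'][2]]
draw("top",cv2.imread("pics/top4.png"),[H],[p],(125,150,245,225),6.5,"pics/ov4t.png")
draw("side",cv2.imread("pics/side4.png"),[H],[p],(170,180,290,325),4.1,"pics/ov4s.png")
cv2.imwrite("pics/c4t.png",cv2.resize(cv2.imread("pics/top4.png")[150:225,125:245],None,fx=6.5,fy=6.5,interpolation=2))
cv2.imwrite("pics/c4s.png",cv2.resize(cv2.imread("pics/side4.png")[180:325,170:290],None,fx=4.1,fy=4.1,interpolation=2))
E
```

```text
time: 4.9
tool_pos: [521.4, -31.7, 86.0]
tcp_rot: [-180.0, 0.0, 89.8]
ft_force: [-0.3, 0.8, -0.8]
finger_gap: 16.7
4.9 [521.37228771 -31.67483783  85.9732481 ] [-1.79989679e+02  2.34859376e-02  8.97772946e+01] [-0.32364421  0.83655848 -0.81077812] [-0.02464506 -0.09226632 -0.08113688] 16.682036585810234
5.0 [521.82651351 -31.86150926  86.59272772] [1.79945498e+02 2.37526208e-02 8.97356445e+01]
```

View pics/ov4t.png

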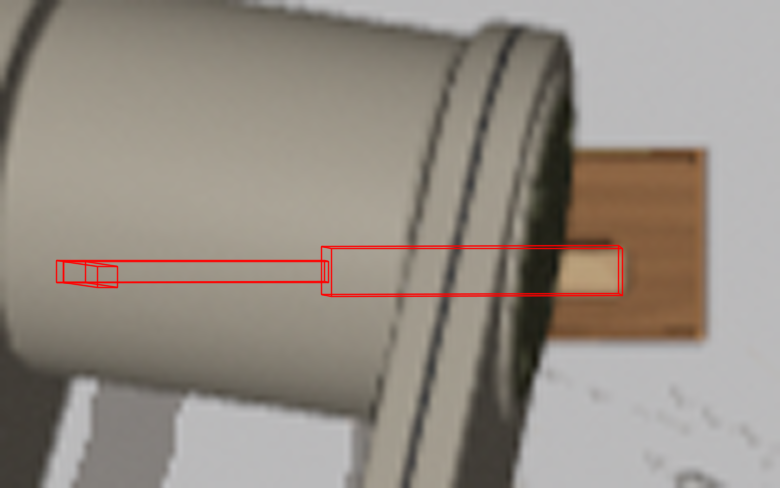

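View pics/c4t.png

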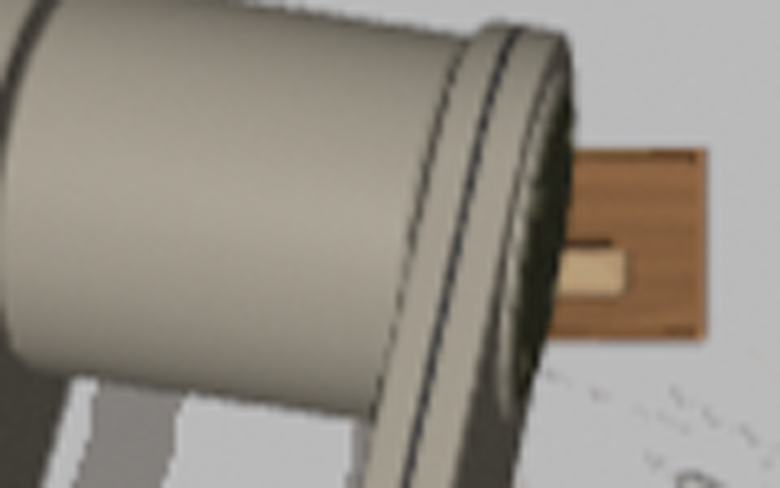

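View pics/ov4s.png

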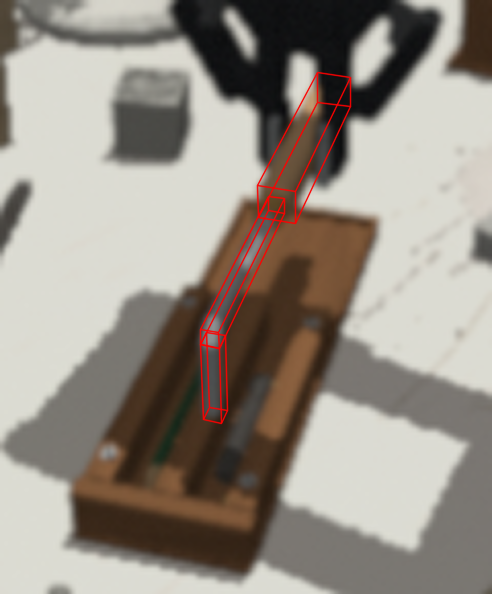

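View pics/c4s.png

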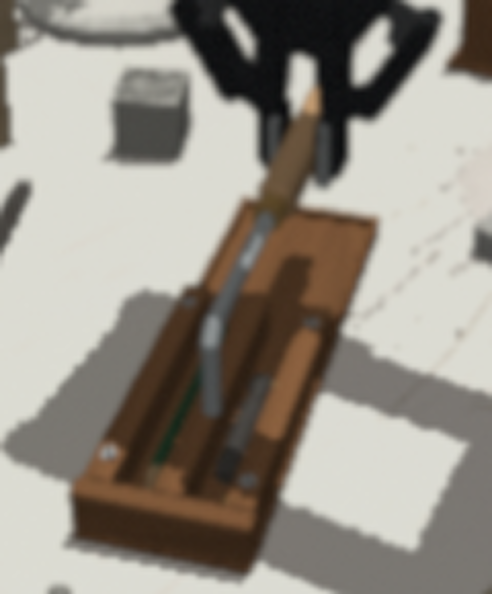

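```bash
python3 -m jog '[[0.005,0,0.05,0,0,0],[0.005,0,0.1,0,0,0],[0.005,0,0.13,0,0,0],[0.005,0,0.13,0,0,0],[0.005,0,0.13,0,0,0]]'
python3 - <<'E'
from ov import *
im=r.snapshot("side")["pixels"][:,:,::-1].copy()
s=r.sense();print(s['time'],s['tool_pos'],s['tcp_rot'],s['ft_force'])
cv2.imwrite("pics/c5s.png",cv2.resize(im[215:325,175:270],None,fx=5.4,fy=5.4,interpolation=2))
E
```

```text
time: 5.5
tool_pos: [520.9, -29.3, 53.0]
tcp_rot: [-179.9, -0.0, 89.8]
ft_force: [-0.4, 1.2, -0.5]
finger_gap: 17.3
5.55 [521.40805149 -29.37979179  53.55279399] [-1.79996370e+02 -1.15265550e-03  8.98198325e+01] [ 0.49082555 -0.50911467 -2.04484775]
```

View pics/c5s.png

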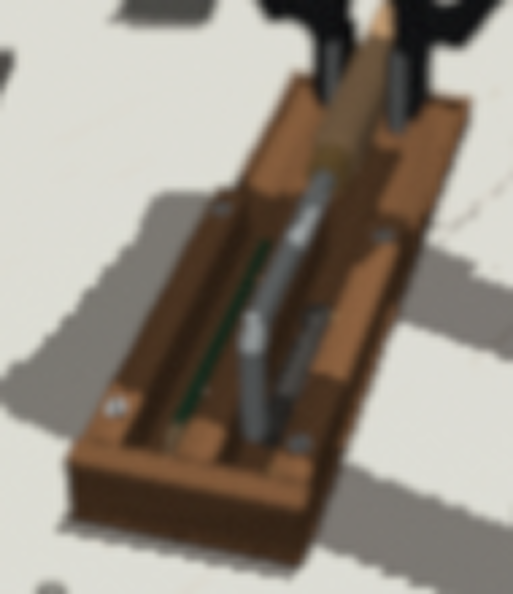

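```bash
python3 -m jog '[[0,0,0.025,0,0,0],[0,0,0.05,0,0,0],[0,0,0.07,0,0,0],[0,0,0.07,0,0,0],[0,0,0.07,0,0,0]]'
python3 - <<'E'
from ov import *
im=r.snapshot("side")["pixels"][:,:,::-1].copy()
s=r.sense();print(s['time'],s['tool_pos'],s['tcp_rot'],s['ft_force'])
cv2.imwrite("pics/c6s.png",cv2.resize(im[215:325,175:270],None,fx=5.4,fy=5.4,interpolation=2))
E
```

```text
time: 6.05
tool_pos: [521.1, -29.3, 35.8]
tcp_rot: [-180.0, -0.0, 89.8]
ft_force: [-0.4, 0.1, -0.9]
finger_gap: 17.1
6.1 [521.35768667 -29.36165476  36.07018625] [-1.79996270e+02 -6.16732510e-05  8.98180789e+01] [ 0.09059717  0.08965399 -0.59497025]
```

View pics/c6s.png

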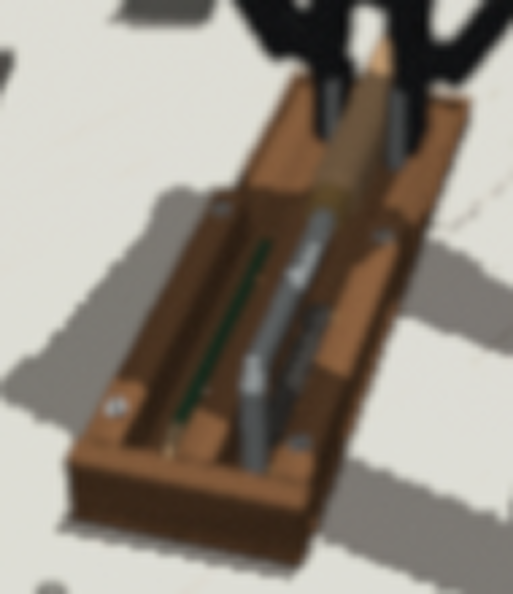

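```bash
python3 -m jog '[[-0.03,0,0,0,0,0],[-0.06,0,0,0,0,0],[-0.09,0,0,0,0,0],[-0.12,0,0,0,0,0],[-0.15,0,0,0,0,0],[-0.18,0,0,0,0,0],[-0.2,0,0,0,0,0],[-0.2,0,0,0,0,0]]'
python3 - <<'E'
from ov import *
im=r.snapshot("side")["pixels"][:,:,::-1].copy()
s=r.sense();print(s['time'],s['tool_pos'],s['tcp_rot'],s['ft_force'])
cv2.imwrite("pics/c7s.png",cv2.resize(im[215:325,175:270],None,fx=5.4,fy=5.4,interpolation=2))
E
```

```text
time: 6.9
tool_pos: [521.2, -80.1, 36.1]
tcp_rot: [180.0, 0.0, 89.8]
ft_force: [0.2, 0.6, -0.2]
finger_gap: 17.0
6.95 [521.15943172 -79.70888003  36.02277691] [-1.79997641e+02 -3.73785821e-03  8.97784727e+01] [ 0.19368748  0.1517459  -1.02275384]
```

View pics/c7s.png

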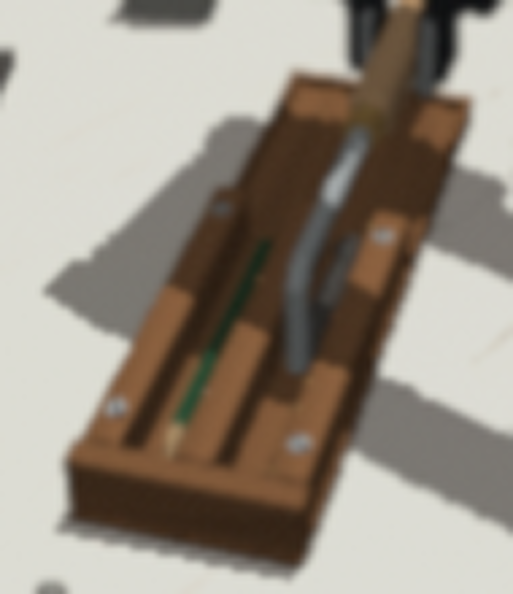

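```bash
python3 -m jog '[[-0.04,0,0,0,0,0],[-0.08,0,0,0,0,0],[-0.12,0,0,0,0,0],[-0.16,0,0,0,0,0],[-0.2,0,0,0,0,0],[-0.24,0,0,0,0,0],[-0.28,0,0,0,0,0],[-0.32,0,0,0,0,0],[-0.345,0,0,0,0,0],[-0.352,0,0,0,0,0]]'
python3 - <<'E'
from ov import *
im=r.snapshot("side")["pixels"][:,:,::-1].copy()
s=r.sense();print(s['time'],s['tool_pos'],s['tcp_rot'],s['ft_force'])
cv2.imwrite("pics/c8s.png",cv2.resize(im[195:325,175:290],None,fx=4.6,fy=4.6,interpolation=2))
im=r.snapshot("top")["pixels"][:,:,::-1].copy()
cv2.imwrite("pics/c8t.png",cv2.resize(im[150:225,125:275],None,fx=5,fy=5,interpolation=2))
E
```

```text
time: 7.95
tool_pos: [520.9, -168.2, 36.1]
tcp_rot: [180.0, 0.0, 89.8]
ft_force: [0.2, 0.6, -0.3]
finger_gap: 16.7
8.0 [ 520.87135408 -167.98566404   36.0334841 ] [1.79998689e+02 3.50761690e-03 8.97831171e+01] [-0.61163208  0.34774506 -1.15598034]
```

View pics/c8s.png

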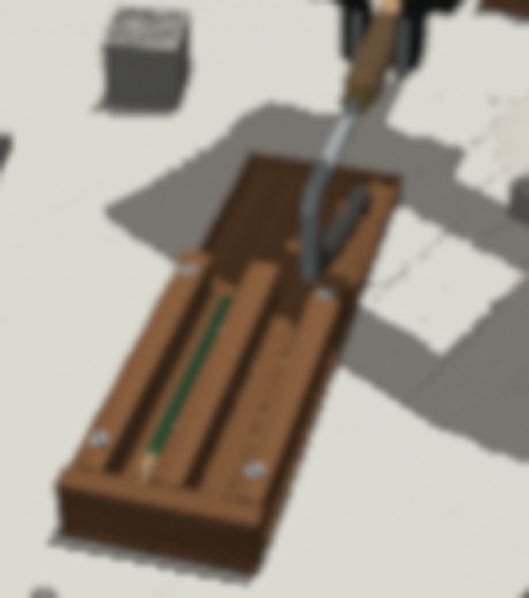

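View pics/c8t.png

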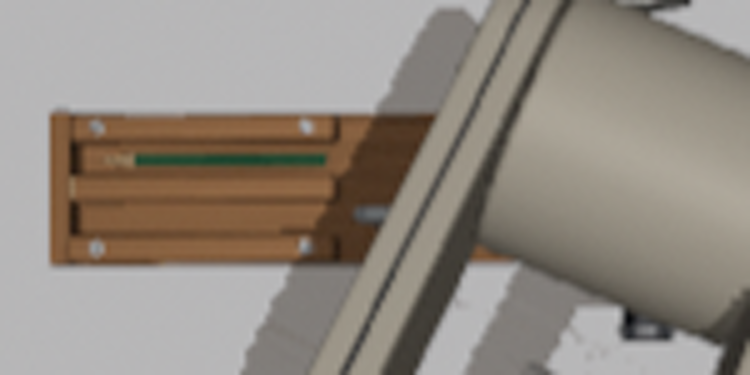

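```bash
python3 -m jog '[[0.01,0,0,0,0,0],[0.02,0,0,0,0,0],[0.02,0,-0.08,0,0,0],[0.02,0,-0.2,0,0,0],[0.02,0,-0.35,0,0,0],[0.02,0,-0.44,0,0,0],[0.02,0,-0.44,0,0,0]]'
python3 - <<'E'
from ov import *
im=r.snapshot("side")["pixels"][:,:,::-1].copy()
s=r.sense();print(s['time'],s['tool_pos'],s['tcp_rot'],s['ft_force'])
cv2.imwrite("pics/c9s.png",cv2.resize(im[195:325,175:290],None,fx=4.6,fy=4.6,interpolation=2))
# commanded pose bookkeeping
y=np.radians(89.82);a=(0.558+.005-.2-.352+.02)*250
print(520.875+a*np.cos(y),-170.10+a*np.sin(y),130-250*(.176+.13+.07-.44))
E
```

```text
time: 8.75
tool_pos: [523.7, -162.8, 150.8]
tcp_rot: [179.6, 0.2, 89.9]
ft_force: [1.0, -1.1, -0.8]
finger_gap: 16.7
8.8 [ 522.39852668 -162.4055071   148.21959165] [1.79767874e+02 8.99434965e-02 8.98554219e+01] [-0.32447431  0.0693901  -1.2130938 ]
520.8993473030156 -162.35003824468558 146.0
```

View pics/c9s.png

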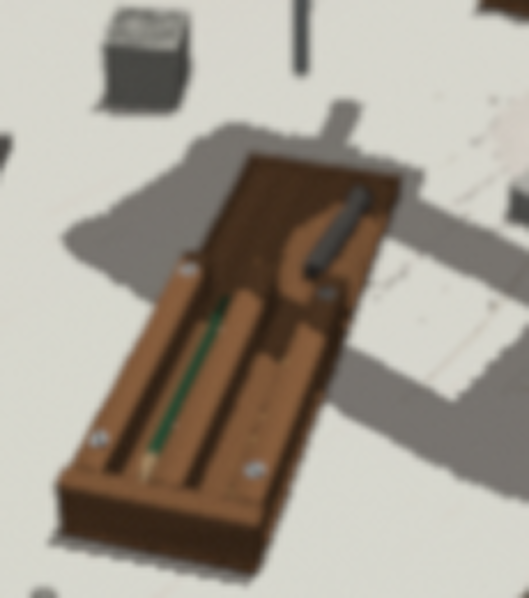

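```bash
python3 plan.py 520.9 -162.35 146 89.82 452.5 -395.2 146 79.02;  python3 - <<'E'
from h import *
for q in((313,270),(362,192)):
    print(ray("side",uncrop(q,4.6,(175,195)),12.5))
E
```

```text
[-0.9323 -0.2707 -0.      0.      0.      0.06  ]
[522.80656263 -23.24253381  12.5       ]
[515.06101645 -89.36704925  12.5       ]
```

```bash
python3 -m jog '[[-0.14,-0.04,0,0,0,0.01],[-0.3,-0.09,0,0,0,0.02],[-0.46,-0.13,0,0,0,0.03],[-0.62,-0.18,0,0,0,0.04],[-0.77,-0.22,0,0,0,0.05],[-0.88,-0.255,0,0,0,0.06],[-0.9323,-0.2707,0,0,0,0.06],[-0.9323,-0.2707,0,0,0,0.06],[-0.9323,-0.2707,0,0,0,0.06]]'
python3 - <<'E'
from ov import *
cv2.imwrite(f"pics/side10.png",cv2.resize(r.snapshot("side")["pixels"][60:220,225:365,::-1],None,fx=3.7,fy=3.7,interpolation=2))
s=r.sense();print(s['time'],s['tool_pos'],s['tcp_rot'],s['ft_force'])
E
```

```text
time: 9.7
tool_pos: [452.5, -393.8, 144.9]
tcp_rot: [-179.9, -0.1, 79.1]
ft_force: [0.2, 0.8, -1.2]
finger_gap: 16.9
9.75 [ 452.82107298 -393.60760758  145.2086908 ] [-1.79946156e+02 -7.73570580e-02  7.90980252e+01] [ 1.01113324 -0.14144423 -1.33791955]
```

View pics/side10.png

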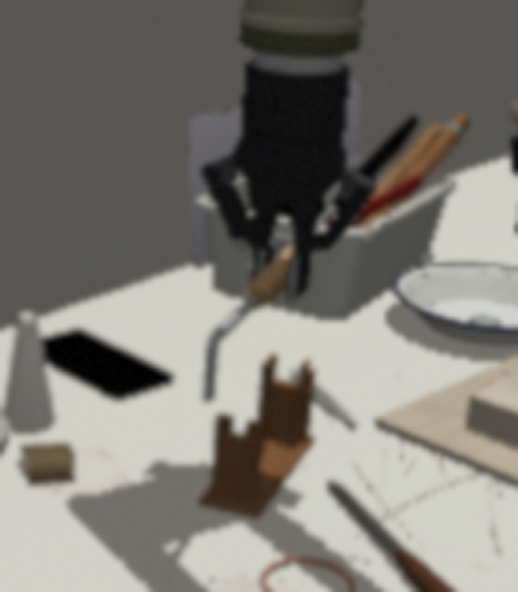

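```bash
python3 -m jog '[[0,0,0,0,0,0],[0,0,0,0,0,0],[0,0,0.08,0,0,0],[0,0,0.16,0,0,0],[0,0,0.24,0,0,0],[0,0,0.3,0,0,0],[0,0,0.32,0,0,0],[0,0,0.32,0,0,0],[0,0,0.32,0,0,0]]'
python3 -c "
from bench import r
s=r.sense();print(s['time'],s['tool_pos'],s['tcp_rot'],s['ft_force'])"
```

```text
time: 10.65
tool_pos: [453.1, -395.6, 67.1]
tcp_rot: [179.9, 0.0, 79.0]
ft_force: [-0.1, -0.0, -0.8]
finger_gap: 16.9
10.65 [ 453.06455812 -395.62389633   67.06410871] [1.79934193e+02 4.46615313e-02 7.90275505e+01] [-0.12448208 -0.01191313 -0.75300814]
```

Still aligned; lower the last 20 mm slowly.

```bash
python3 -m jog '[[0,0,0.02,0,0,0],[0,0,0.04,0,0,0],[0,0,0.06,0,0,0],[0,0,0.075,0,0,0],[0,0,0.08,0,0,0],[0,0,0.08,0,0,0],[0,0,0.08,0,0,0]]'
python3 - <<'E'
from ov import *
cv2.imwrite(f"pics/side11.png",cv2.resize(r.snapshot("side")["pixels"][110:220,245:365,::-1],None,fx=5,fy=5,interpolation=2))
s=r.sense();print(s['time'],s['tool_pos'],s['tcp_rot'],s['ft_force'],s['wrist_torque'])
E
```

```text
time: 11.35
tool_pos: [452.4, -395.7, 46.8]
tcp_rot: [180.0, 0.0, 79.0]
ft_force: [-5.2, 1.0, 6.5]
finger_gap: 16.7
11.4 [ 452.37056295 -395.68293826   46.7690069 ] [1.79990544e+02 1.90983293e-02 7.89850696e+01] [-4.61880044  0.13547631  6.55471698] [ 0.71451808  0.64906147 -0.14835091]
```

View pics/side11.png

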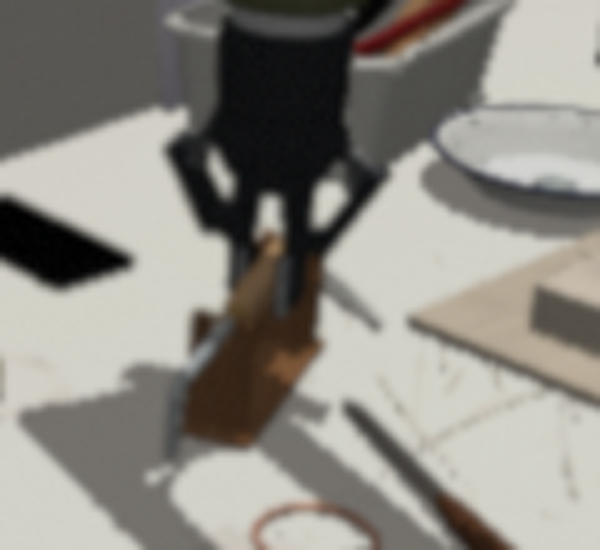

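```bash
python3 -m jog '[[0,-0.004,0,0,0,0],[0,-0.008,0,0,0,0],[0,-0.008,0,0,0,0]]'; python3 -c "
from bench import r
s=r.sense();print(s['time'],s['tool_pos'],s['tcp_rot'],s['ft_force'],s['wrist_torque'])"
```

```text
time: 11.7
tool_pos: [451.9, -395.6, 47.2]
tcp_rot: [179.8, 0.1, 79.0]
ft_force: [4.7, -2.3, 4.5]
finger_gap: 17.0
11.7 [ 451.91427608 -395.60721339   47.20261055] [1.79814355e+02 6.94187633e-02 7.90170162e+01] [ 4.71768584 -2.32019056  4.52670999] [ 0.23602283 -0.78423755 -0.10480335]
```

```bash
python3 -m jog '[[0,0.004,0,0,0,0],[0,0.004,0,0,0,0],[0,0.004,0,0,0,0],[0,0.004,0,0,0,0],[0,0.004,0,0,0,0],[0,0.004,0,0,0,0],[0,0.004,0,0,0,0]]' 1
python3 -m jog '[[0,0,0,0,0,0],[0,0,-0.05,0,0,0],[0,0,-0.15,0,0,0],[0,0,-0.3,0,0,0],[0,0,-0.5,0,0,0],[0,0,-0.6,0,0,0],[0,0,-0.6,0,0,0]]'
python3 -m jog '[[-0.2,0,0,0,0,0],[-0.4,0,0,0,0,0],[-0.6,0,0,0,0,0],[-0.8,0,0,0,0,0],[-0.8,0,0,0,0,0],[-0.8,0,0,0,0,0]]'
python3 - <<'E'
from ov import *
for n in("side","top"): cv2.imwrite(f"pics/{n}12.png",r.snapshot(n)["pixels"][:,:,::-1])
t=cv2.imread("pics/top12.png");s=cv2.imread("pics/side12.png")
t0=cv2.imread("pics/top0.png");s0=cv2.imread("pics/side0.png")
def pair(a,b,roi,f,name,ax):
    x0,y0,x1,y1=roi
    g=[cv2.resize(i[y0:y1,x0:x1],None,fx=f,fy=f,interpolation=2) for i in(a,b)]
    cv2.imwrite(name,np.concatenate(g,ax))
pair(t0,t,(270,190,380,245),5,"pics/p_ts.png",0)
pair(s0,s,(265,145,345,220),5,"pics/p_ss.png",1)
pair(t0,t,(125,120,265,260),2.8,"pics/p_tr.png",1)
pair(s0,s,(180,185,340,325),2.5,"pics/p_sr.png",1)
st=r.sense();print(st['time'],st['tool_pos'])
E
```

```text
time: 12.4
tool_pos: [451.5, -395.0, 46.0]
tcp_rot: [-180.0, -0.0, 79.0]
ft_force: [0.3, 0.1, -0.0]
finger_gap: 85.5
time: 13.1
tool_pos: [453.8, -397.4, 203.6]
tcp_rot: [179.5, 0.4, 79.0]
ft_force: [-0.0, -0.2, -0.1]
finger_gap: 85.2
time: 13.7
tool_pos: [412.3, -591.8, 194.1]
tcp_rot: [-179.9, -0.1, 78.9]
ft_force: [0.8, 0.3, 0.6]
finger_gap: 85.3
13.8 [ 413.71057124 -590.40000774  195.86913829]
```

View pics/p_ts.png

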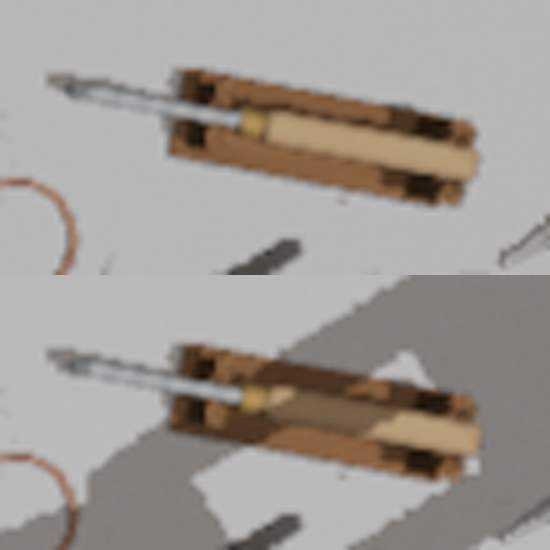

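View pics/p_ss.png

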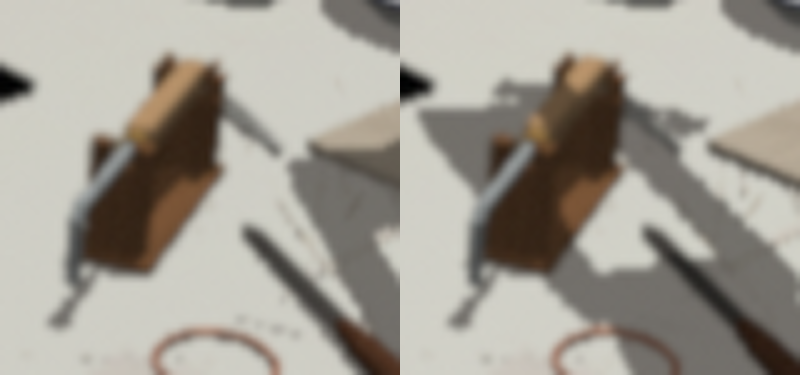

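View pics/p_tr.png

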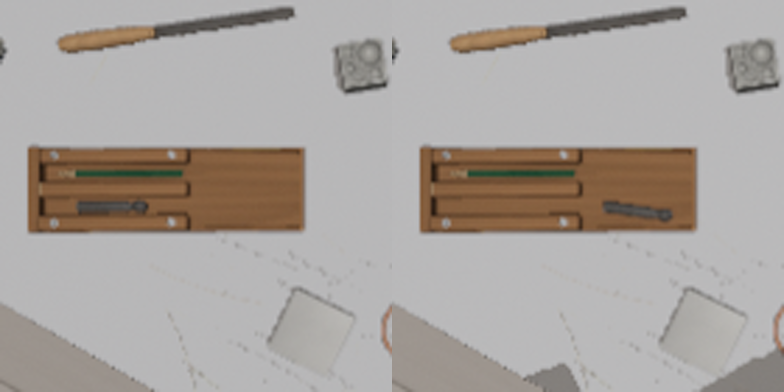

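View pics/p_sr.png

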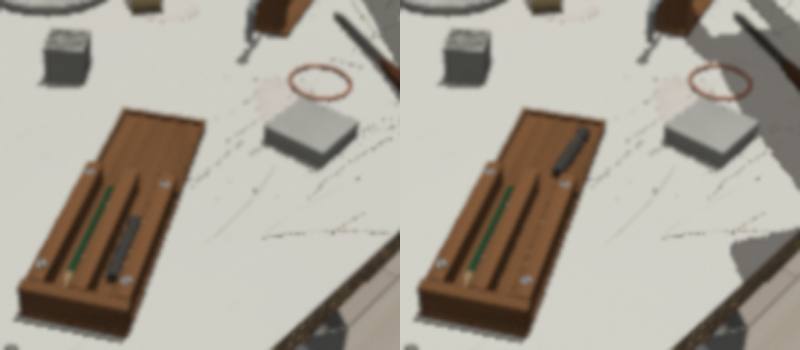

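All checks agree: the punch is fully on the tray, the pick is back in both notches, and the pencil and blocks have not moved. Handing in.

```bash
python3 -c "
from bench import r
print(r.hand_in())"
```

```text
the job is handed in; nothing more can be done
None
```

The punch is out of its channel and lies wholly on the open tray, and the pick is back on its stand. I handed in at about 13.8 s of the 45 s allowed; no verdict came back.

I gripped the pick by its handle, lowered the tip into the channel behind the punch, and dragged the punch out about 137 mm. I then backed the tip off, lifted it clear and set the pick back where it had been. The fingers never touched the punch.

**Final checks (before and after pictures from both cameras):**
- **Punch:** its rear end is roughly 15–20 mm out from the channel mouth. It is turned a few degrees and lies inside the tray lip.
- **Pick:** it sits in both notches and matches its first pictures to within about a pixel (roughly 2–3 mm).
- **Pencil, steel block, doming block:** no visible movement.
- **Forces:** the wrist force stayed below about 9 N in every reading I took, with the gripper clear at the end.

**Small disagreements:**
- The two cameras differed by about 5 mm on where the rack lies along its length. I dealt with this by aiming the tip at the middle of the gap behind the punch.
- The finger gap read about 17 mm on the 18 mm handle.
- As the pick was seated I felt a sideways push of about 5 N, and the same the other way when I nudged it. I centred it between the two before letting go.

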